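# Index the garage turntable, jack up the toy truck's tail and hold it

## Robot

A 6-joint arm with a two-finger parallel gripper is mounted at the origin on the work surface. World frame = base frame: x ahead of the robot, y to its left, z up, the work surface at z = 0. Lengths are in m, angles in rad, forces in N, time in s.
With the tool pointing down it reaches from about 0.225 to 0.875 m from the base axis. Payload 3.4 kg.
Tool frame: the origin (TCP) lies at the very end of the fingers, on their centre line; the grasp point (between the pads) lies 19 mm behind it; z points along the fingers, y is the line along which they close (so a half turn about z gives the same grasp; the last joint's range is limited). The gripper opens to 85 mm and grips with 20 to 120 N. Pads are 22 mm wide; open, the fingers measure 114 mm over their backs; the gripper's body (76 mm by 85 mm) begins 54 mm behind the grasp point. The pads swing forward as they close: fully open they stand 13 mm farther back than shut.
Start: joints at [1.137, 0.276, 1.505, -0, 1.361, -0.121], TCP at [0.177, 0.547, 0.231] pointing down, gripper open.
Joint ranges: [-2.89, 2.89], [-0.75, 2.08], [0.22, 2.7], [-1.18, 4.32], [0.11, 2.71], [-2.7, 2.7]. Speed limits (rad/s): [2.57, 2.57, 3.14, 3.14, 3.14, 3.14].

## Interface

Orientations are given as a unit quaternion [w, x, y, z].
In Python, from rig import manip gives the robot as it stands. The module is installed in compiled form; this text tells all that it offers.
- The arm moves only by the tool play_rows, never from a script. Its argument "motion" is a list of rows, each a list of 5 numbers: the shift along the tool's x, y, z in units of 40 mm (1.0 is 40 mm), then the turn about the tool's z in units of 10 degrees (1.0 is 10 degrees), then the finger opening in mm, from 0 to 85.4. A call has 1 to 5 rows; each row is the pose to reach, as a shift and turn from the pose commanded when the call began, along the tool's axes at that moment; what a row does not reach only later rows make up. A row lasts 1/8 s, in which the tool goes at most 62.5 mm and 10.7 degrees, less where a joint would pass 70% of its speed; a pose out of reach is approached as far as the arm can. A call with a gripper value outside its range is refused whole. The fingers move at their own pace and stop on an object; "newtons" is the grip in N (left out, the last holds). Time passes only in rows, so rows that repeat a pose let the fingers close. It gives the time, the measured TCP pose, the force, the opening and the grip force at its end, in the units of the state.
- manip.get_state(): the state, without advancing time (a new reading comes with each control period).
- manip.get_image(name): name is "scene" or "top" or "wrist"; returns a dict with "img" (420x560x3 uint8, red, green, blue), "range_z" (420x560 float32, m along the optical axis (not along the pixel's ray), 0 where there is no reading), "fx", "fy", "cx", "cy" (pixels), "R" (3x3) and "t" (3): a world point X has camera coordinates R X + t. Camera axes: x right, y down, z forward; pixel columns grow to the right and rows downward; lengths in m; the calibration is good to about 2 mm. A picture is of the moment at which its call begins.
- manip.sign_off(): hands the job in; it is judged then, once.
The state is a dict: "clock": time; "qpos": joint angles; "qd": joint speeds; "effort": joint torques, N m; "position": TCP position; "ee_rot": TCP orientation; "contact_force": force on the tool from outside, world axes, zero at the start; "moment": the same for the moment, N m; "width": finger opening in m; "gripper_force": force on a finger pad.
Only numpy, scipy, OpenCV 4.12 (cv2) and the standard library are available. Lean on these libraries where they do the work, as an engineer would, in place of code of your own. Each camera call takes 0.05 s, during which the arm holds its last target. There are 200 camera calls.

## Task

In the toy garage on the bench, turn the turntable by its red knob one quarter turn clockwise (seen from above) to its next stop, so that the truck's tail faces the jack; then set the trolley jack flat on the bench with its saddle centred under the red jacking plate at the truck's tail. Pump the jack's handle fully down, so that both rear wheels hang a good centimetre clear of the turntable while the front wheels stay on it, and finish while still holding the handle down: the jack has no catch and sinks as soon as the handle is let up. Raise the truck with the jack alone, do not be touching the truck at the end, and leave the other toys where they are.

Things in the scene. Friction and masses are not known exactly. Their poses are not given: they have to be found in the camera images.
- turntable_base: Fixed round wooden turntable base, 230 mm diameter, 5 mm thick, four yellow stop marks on its rim. Origin: centre of its underside on the bench, on the turning axis. Its x axis points where the truck's tail points at the start, its -y axis where the tail must point after the quarter turn.
- turntable (a joint): Angle of the grey disc (208 mm diameter, top 14 mm above the bench), rad, growing clockwise from above; about 0 at the start. A spring ball clicks it into stops at 0, 1.571 and 3.142 and pulls it in from about 0.06 rad either side; passing into or out of a stop takes about 3 N at the knob, turning between stops under 1 N.
- turn_peg (a point): Centre of the top of the red knob on the disc's upright turning post: knob 18 mm diameter and 32 mm tall, top 74 mm above the bench, 88 mm from the turning axis, about 50 mm clear of the truck's side. At the start it lies on the base's -y side, after the quarter turn on its -x side.
- truck: Loose steel toy tipper truck, 0.65 to 0.9 kg, 260 mm long, 88 mm wide, 102 mm high at the blue cab; rim of the yellow tipper body 74 mm above the wheels' undersides. Wheels do not roll. Origin at the wheels' underside midway between the axles, within 7 mm of the turning axis; x forward to the cab, y left, z up.
- lift_pad (a point): Marked lift point: on the underside of the red jacking plate sticking out behind the tail (white spot above it), 127 mm behind the truck's origin, 44 mm above the bench before lifting. The plate is 36 mm wide, 6 mm thick; from this point it runs 18 mm outward to its free end and 22 mm inward to the truck's body.
- rear_wheels (a point): Point midway between the undersides of the two rear wheels (wheels 44 mm diameter, truck x = -58 mm). Stands 14 mm above the bench while they rest on the disc.
- front_wheels (a point): Point midway between the undersides of the two front wheels (truck x = +58 mm). Stands 14 mm above the bench while they rest on the disc.
- jack: Loose red toy trolley jack, about 0.8 kg, on four small wheels that do not roll: it is slid or carried. Origin on the bench under the fulcrum; x forward to the saddle at the nose, y left, z up. Frame from x = -118 to +62 mm, 40 mm wide, 62 mm over the wheels (at x = +46 and -110 mm). The fulcrum is at x = 0, z = 46 mm.
- saddle_top (a point): Centre of the flat top of the jack's round saddle (26 mm diameter, black rubber) on the lift arms: jack x = +60.5 mm, 33 mm above the bench with the handle up, 72 mm with the handle fully down. It stays level and keeps within 4 mm of that x as it rises.
- jack_handle (a joint): Angle of the pump handle about the fulcrum, rad: 0 up (0.62 rad above level, its spring and the load return it there), 0.62 fully down (level, a stop). Handle and lift arms are one lever: the saddle meets the plate at about 0.17, at 0.60 the rear wheels hang 17 mm clear. A stroke in 1.5 s takes about 3 N at the cross bar, holding it about 1 N.
- handle_bar (a point): Centre of the black cross bar at the end of the pump handle: 68 mm long along the jack's y, 16 mm thick, 165 mm from the fulcrum (jack x = 0, z = 46 mm), about which it swings. At jack x = -134, z = 142 mm when up; x = -165, z = 46 mm when fully down.
- red_cube: Bystander: loose red plastic cube, 45 mm. Origin at the centre of its underside.
- blue_cylinder: Bystander: loose blue wooden cylinder, 42 mm diameter, 70 mm high. Origin at the centre of its underside.
- yellow_arch: Bystander: loose yellow triangular arch, about 90 x 36 x 60 mm. Origin at the centre of its underside.
- green_cup: Bystander: loose green stacking cup, 60 mm diameter, 62 mm high. Origin at the centre of its underside.
- spare_wheel: Bystander: loose spare truck wheel lying flat, 44 mm diameter, 16 mm high. Origin at the centre of its underside.
- jack_cheeks (a point): Where the jack is best taken, from above, fingers across the jack's y: between the outer faces of its two round red cheek plates, at jack x = 0, 58 mm above the bench. The plates are 62 mm in diameter, top 77 mm above the bench, 40 mm over their outsides (46 mm over the fulcrum caps, 18 mm in diameter, at 46 mm height).

How it is judged:
On the way, in this order (a step that is already met when the one before it is completed fails the run):
1. the turntable is indexed a quarter turn clockwise and sits in its stop (within 0.06 rad), the truck standing on it (value of joint turntable between 1.511 and 1.631 rad and velocity of joint turntable between -0.05 and 0.05 rad/s and horizontal distance between truck and turntable_base below 0.03 m), for 0.3 s.
2. the jack stands flat with the middle of its saddle under the lift point (within 12 mm sideways), still below the plate (horizontal distance between saddle_top and lift_pad below 0.012 m and height (world z) of saddle_top below 0.044 m and height (world z) of jack below 0.003 m and angle between jack's own z axis and vertical below 0.06 rad and linear speed of jack below 0.02 m/s), for 0.2 s.
At the end, for the whole second after the job is handed in: Turntable in its second stop (within 0.06 rad), truck over it; fingers press the handle (0.4 N), 0.45 rad down or more; the jack stands flat, its saddle within 25 mm of the lift point carries over 0.7 N and does not sink; rear wheels 10 mm off the disc, front wheels on it; truck still and untouched (value of joint turntable between 1.511 and 1.631 rad and height (world z) of rear_wheels above 0.024 m and height (world z) of front_wheels below 0.024 m and contact force between jack and truck above 0.7 N and horizontal distance between saddle_top and lift_pad below 0.025 m and value of joint jack_handle above 0.45 rad and contact force between the fingers and jack_handle above 0.4 N and contact force between each of the arm, the fingers and truck below 0.2 N and angle between jack's own z axis and vertical below 0.06 rad and linear speed of truck below 0.02 m/s and velocity of joint jack_handle above -0.02 rad/s and horizontal distance between truck and turntable_base below 0.04 m); the arm keeps its last pose, push and grip.
It fails at once if one of the other toys (cube, cylinder, arch, cup, spare wheel) is pushed more than 40 mm from its place (distance of any of red_cube, blue_cylinder, yellow_arch, green_cup, spare_wheel from where it was at the start of the episode above 0.04 m).
It fails at once if the truck is tipped over or pushed off the turntable (angle between truck's own z axis and vertical above 0.5 rad or horizontal distance between truck and turntable_base above 0.06 m).
It also fails if it takes over 61 s, if anything falls off the work surface, if the arm or the gripper's body presses on something with over 40 N, if the wrist force passes 120 N, or if a joint passes its speed limit or range.

## Working session

There is one attempt and no reset: what is moved stays moved. The work goes in short steps, Python scripts to look and compute and a tool call to move; the robot and the scene stay as the last step left them, time stands still between calls to the robot, and variables do not carry over. Pictures are saved under pics/ and viewed, at most 12 in all, crops included, and the job is handed in when it is done.

Besides the shell and the picture viewer there is one more tool, called after "Emit:" in YAML: its name, and indented under it one key for each argument. play_rows: Moves the arm, as the interface text tells. Its arguments: {"type":"object","properties":{"motion":{"type":"array","items":{"type":"array","items":{"type":"number"}}},"newtons":{"type":"number"}},"required":["motion"]}

```bash
mkdir -p pics; cat > h.py <<'E'
import numpy as np, cv2
from rig import manip
def cap(n,tag):
    d=manip.get_image(n); np.save(f'{tag}.npy',d,allow_pickle=True)
    cv2.imwrite(f'pics/{tag}.png',d['img'][:,:,::-1]); return d
def load(tag): return np.load(f'{tag}.npy',allow_pickle=True).item()
def pz(d,u,v,z):
    "pixel -> world point at height z"
    r=d['R'].T@np.array([(u-d['cx'])/d['fx'],(v-d['cy'])/d['fy'],1]); c=-d['R'].T@d['t']
    return c+r*(z-c[2])/r[2]
def pd(d,u,v):
    "pixel -> world by range"
    k=d['range_z'][int(v),int(u)]
    return d['R'].T@(np.array([(u-d['cx'])/d['fx']*k,(v-d['cy'])/d['fy']*k,k])-d['t'])
E
python3 - <<'E'
from h import *
for n in('scene','top'):
    d=cap(n,n+'0'); print(n,d['fx'],-d['R'].T@d['t'],d['R'].round(3).tolist())
s=manip.get_state(); print(s)
a=load('top0')['img'];b=load('scene0')['img']
E
```

```text
scene 439.4662846872054 [ 1.43303612 -0.19573333  0.73304656] [[0.204, 0.979, 0.006], [0.585, -0.117, -0.803], [-0.785, 0.168, -0.596]]
top 416.1133798998849 [ 0.35286007 -0.03435103  1.20951087] [[0.004, -1.0, 0.003], [-0.979, -0.004, -0.204], [0.204, -0.002, -0.979]]
{'clock': 0.1, 'qpos': array([ 1.13701206e+00,  2.76523250e-01,  1.50600807e+00, -8.27648796e-06,
        1.36071090e+00, -1.21001971e-01]), 'qd': array([-6.97120956e-04, -9.89514005e-04, -4.02697892e-03, -8.32809999e-04,
        7.09664062e-05,  6.61387548e-04]), 'effort': array([ 1.48421415e-03, -4.17696118e+01, -2.46405172e+01, -1.15347048e-04,
        5.71684606e-03,  3.62072996e-06]), 'position': array([0.17673904, 0.54666353, 0.23053045]), 'ee_rot': array([-2.21974408e-04,  1.55753508e-01,  9.87795609e-01, -7.94361733e-04]), 'contact_force': array([-0.38121258, -0.35359974, -0.26092143]), 'moment': array([ 0.01810323, -0.01829849,  0.02225526]), 'gripper_force': 0.0, 'width': 0.08531045935373956}
```

View pics/top0.png

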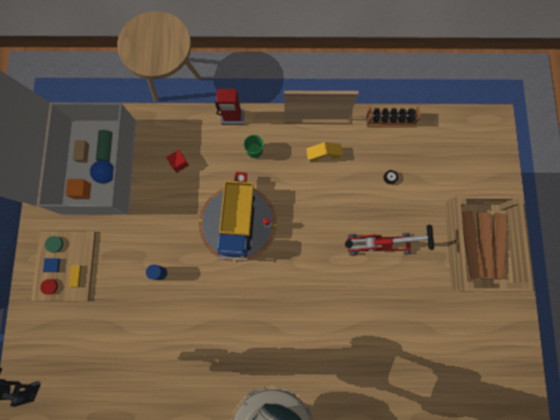

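View pics/scene0.png

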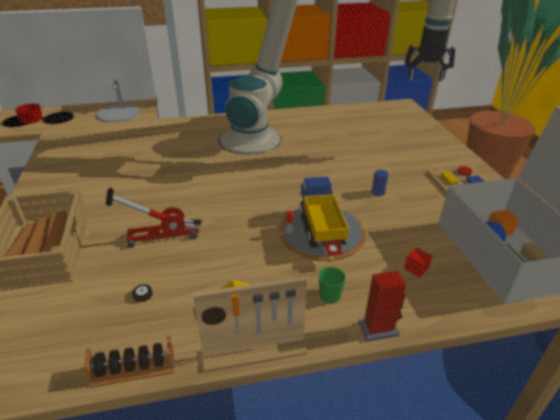

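The top view shows the turntable at about (238,222), the red knob at (266,222), the jack with its saddle at (350,243) and its cross bar at (430,238). I'll enlarge these.

```bash
python3 - <<'E'
from h import *
d=load('top0'); i=d['img'][:,:,::-1]
a=cv2.resize(i[165:270,190:290],None,fx=5,fy=5,interpolation=cv2.INTER_CUBIC)
b=cv2.resize(i[215:265,335:445],None,fx=5,fy=5,interpolation=cv2.INTER_CUBIC)
cv2.imwrite('pics/c1.png',np.vstack([cv2.copyMakeBorder(a,0,0,0,50,0),b])[:, :] if 0 else cv2.hconcat([a[:525],cv2.resize(b,(300,136))[:].copy() if 0 else np.zeros((525,1,3),np.uint8)]))
cv2.imwrite('pics/c2.png',b)
for p in [(266,222),(241,178),(350,243),(430,238),(380,243)]: print(p,pd(d,*p).round(3))
E
```

```text
(266, 222) [0.556 0.019 0.072]
(241, 178) [0.689 0.094 0.048]
(350, 243) [ 0.503 -0.219  0.032]
(430, 238) [ 0.503 -0.408  0.146]
(380, 243) [ 0.499 -0.297  0.065]
```

View pics/c1.png

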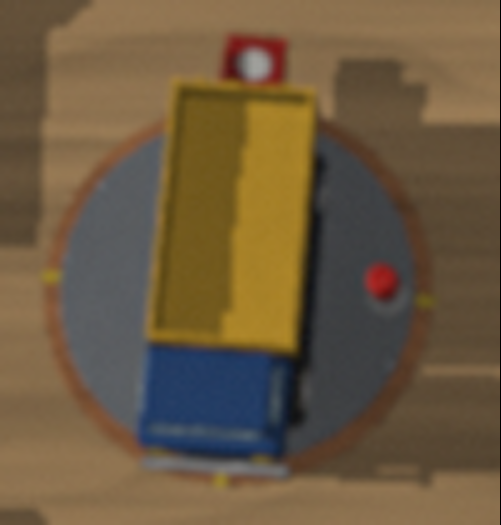

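View pics/c2.png

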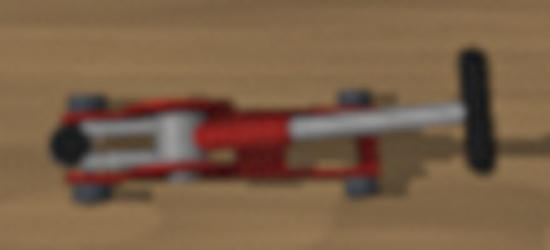

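The enlarged crops show the knob at c1 (382,281), the pad spot at (255,65) and stop marks at (51,276), (425,301) and (221,480). In c2 the saddle is at (69,144), the bar centre at (477,111) and the wheels at (88,103), (92,194), (355,97) and (360,188).

```bash
python3 - <<'E'
from h import *
d=load('top0')
A=lambda x,y:(190+(x+.5)/5-.5,165+(y+.5)/5-.5)
B=lambda x,y:(335+(x+.5)/5-.5,215+(y+.5)/5-.5)
L=pz(d,*A(51,276),.005);R=pz(d,*A(425,301),.005);Bo=pz(d,*A(221,480),.005)
c=(L+R)/2; print('centre',c,'marks yaw L-R',(L-R),np.degrees(np.arctan2(*(c-Bo)[[1,0]])),np.linalg.norm(c-Bo), np.linalg.norm(L-R))
k=pz(d,*A(382,281),.074); print('knob',k, 'r',np.linalg.norm((k-c)[:2]), np.degrees(np.arctan2(*(k-c)[[1,0]])))
p=pz(d,*A(255,65),.050); print('pad',p,(p-c)[:2])
print('saddle',pz(d,*B(69,144),.033),'bar',pz(d,*B(477,111),.142+.008))
f=(pz(d,*B(88,103),.012)+pz(d,*B(92,194),.012))/2; r=(pz(d,*B(355,97),.012)+pz(d,*B(360,188),.012))/2
print('axles',f,r,np.degrees(np.arctan2(*(f-r)[[1,0]])), np.linalg.norm(f-r), (f*110+r*46)/156)
# disc from range heights
v,u=np.mgrid[150:280,180:300]; 
P=np.array([pd(d,a,b) for a,b in zip(u.ravel(),v.ravel())])
m=(abs(P[:,2]-.014)<.004); print('disc pts',m.sum()); 
# scene-view points
s=load('scene0'); 
def proj(X):
    q=s['R']@X+s['t']; return (q[0]/q[2]*s['fx']+s['cx'],q[1]/q[2]*s['fy']+s['cy'])
i=s['img'][:,:,::-1].copy()
g=cv2.resize(i[150:270,90:390],None,fx=2.6,fy=2.6,interpolation=cv2.INTER_CUBIC)
for X in (k,p,pz(d,*B(69,144),.033),pz(d,*B(477,111),.150)):
    x,y=proj(X); x=(x-90)*2.6;y=(y-150)*2.6; print('scene proj',x,y); cv2.drawMarker(g,(int(x),int(y)),(0,255,0),0,12,1)
cv2.imwrite('pics/c3.png',g)
E
```

```text
centre [0.56657864 0.10650803 0.005     ] marks yaw L-R [0.0139486 0.2200831 0.       ] -3.355463315944581 0.11232616818264136 0.22052467672368087
knob [0.55890068 0.01864626 0.074     ] r 0.0881966067598309 -94.99420861754346
pad [0.68988438 0.09496218 0.05      ] [ 0.12330574 -0.01154586]
saddle [ 0.50211384 -0.21447933  0.033     ] bar [ 0.505197   -0.40676964  0.15      ]
axles [ 0.50233274 -0.22977282  0.012     ] [ 0.5064755  -0.38479979  0.012     ] 91.53074007198049 0.1550823168972943 [ 0.50355432 -0.2754859   0.012     ]
disc pts 1564
scene proj 519.3182216469754 158.63270448159398
scene proj 632.6815205136749 253.7005694835995
scene proj 279.0491426981575 185.6450472858887
scene proj 52.594624018734514 111.09434345341305
```

View pics/c3.png

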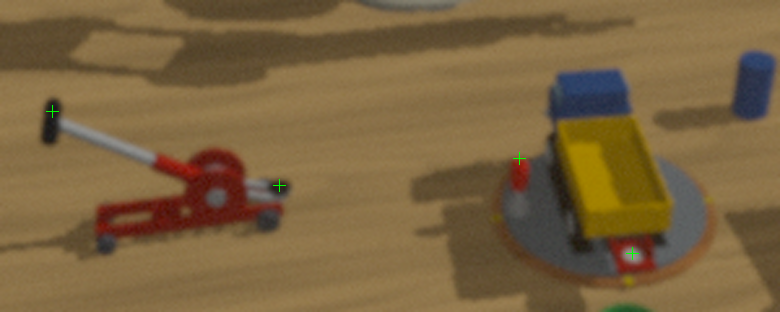

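The scene view agrees with these positions: the green marks fall on the knob, pad, saddle and bar. I'll add a move calculator and work out the approach to the knob.

```bash
cat >> h.py <<'E'
def yaw(q):
    w,x,y,z=q; return np.arctan2(1-2*(x*x+z*z),2*(x*y-w*z))   # angle of tool y in world
def go(s,*T,start=None):
    "each target (x,y,z,phi_deg) -> row shift in tool units"
    p=s['position']; f=yaw(s['ee_rot'])
    if start is not None: p=np.array(start[:3]); f=np.radians(start[3])
    ey=np.array([np.cos(f),np.sin(f),0]); ex=np.array([-np.sin(f),np.cos(f),0])
    print('at',p.round(4),'phi',np.degrees(f).round(2),'F',s['contact_force'].round(1))
    for t in T:
        e=np.array(t[:3])-p
        print([round(float(v),3) for v in (e@ex/.04,e@ey/.04,-e[2]/.04,(np.degrees(f)-t[3])/10)])
E
python3 - <<'E'
from h import *
go(manip.get_state(),(.368,.28,.23,30),(.559,.0186,.16,-5))
E
```

```text
at [0.1767 0.5467 0.2305] phi 72.08 F [-0.4 -0.4 -0.3]
[-6.601, -4.872, 0.013, 4.208]
[-13.155, -9.62, 1.763, 7.708]
```

Emit:
play_rows:
  motion:
    - [-1.2,-0.9,0,0.8,85]
    - [-2.4,-1.75,0,1.6,80]
    - [-3.6,-2.65,0,2.4,70]
    - [-4.8,-3.5,0,3.2,60]
    - [-6,-4.4,0,4,60]

```text
clock: 0.72
position: [0.3519, 0.3042, 0.2311]
ee_rot: [0.0, 0.486, 0.874, 0.0]
contact_force: [0.8, 0.3, -0.4]
width: 0.0596
gripper_force: 0.0
```

```bash
python3 - <<'E'
from h import *
go(manip.get_state(),(.559,.0186,.16,-5))
E
```

```text
at [0.3519 0.3042 0.2311] phi 31.84 F [ 0.8  0.3 -0.4]
[-8.797, 0.632, 1.778, 3.684]
```

Emit:
play_rows:
  motion:
    - [-1.4,0.1,0.2,0.8,50]
    - [-2.9,0.2,0.5,1.6,50]
    - [-4.3,0.3,0.8,2.4,50]
    - [-5.7,0.4,1.1,3.2,50]
    - [-7,0.5,1.4,3.7,50]

```text
clock: 1.35
position: [0.5176, 0.0774, 0.1746]
ee_rot: [-0.0, 0.738, 0.675, -0.0]
contact_force: [0.1, 1.0, 0.8]
width: 0.05
gripper_force: 0.0
```

Emit:
play_rows:
  motion:
    - [-0.9,0.6,0.2,0,50]
    - [-1.4,0.9,0.4,0,50]
    - [-1.4,0.9,0.4,0,50]

```text
clock: 1.72
position: [0.5475, 0.0196, 0.1582]
ee_rot: [-0.001, 0.738, 0.675, -0.001]
contact_force: [-0.6, 0.3, -0.4]
width: 0.0497
gripper_force: 0.0
```

```bash
python3 - <<'E'
from h import *
go(manip.get_state(),(.559,.0186,.16,-5))
d=cap('wrist','w1')
q=d['R']@np.array([.5589,.0186,.074])+d['t']; print(q[0]/q[2]*d['fx']+d['cx'],q[1]/q[2]*d['fy']+d['cy'], -d['R'].T@d['t'])
# red blob near knob
i=d['img'].astype(int); m=((i[...,0]>120)&(i[...,1]<70)&(i[...,2]<70)).astype(np.uint8)
n,l,st,c=cv2.connectedComponentsWithStats(m)
for k in range(1,n):
    if st[k,4]>100: print(st[k],c[k], pd(d,*c[k]), pz(d,*c[k],.074))
E
```

```text
at [0.5475 0.0196 0.1582] phi -5.04 F [-0.6  0.3 -0.4]
[0.001, 0.289, -0.045, -0.004]
298.4613426413694 216.75760605221714 [0.55478878 0.09560081 0.30200873]
[461  69  33  53 898] [479.78730512  96.11469933] [0.7005466  0.09354934 0.05158082] [0.68749785 0.09373299 0.074     ]
[291 202  22  24 415] [301.28674699 213.2746988 ] [0.56117587 0.02186673 0.07609062] [0.56123498 0.02118441 0.074     ]
```

Emit:
play_rows:
  motion:
    - [0,0.31,0.5,0,50]
    - [0.01,0.31,1.5,0,50]
    - [0.01,0.31,2.75,0,50]
    - [0.01,0.31,2.75,0,24]
    - [0.01,0.31,2.75,0,24]
  newtons: 20

```text
clock: 2.4
position: [0.5613, 0.0203, 0.0502]
ee_rot: [0.001, 0.736, 0.676, 0.001]
contact_force: [-0.0, 0.6, 0.1]
width: 0.0241
gripper_force: 0.0
```

```bash
python3 - <<'E'
from h import *
s=manip.get_state(); print(s['width'],s['gripper_force'])
c=(.567,.1077); T=[]
for a in list(range(0,91,10))+[93]:
    th=np.radians(-95-a); T.append((c[0]+.088*np.cos(th),c[1]+.088*np.sin(th),.048,-5-a))
go(s,*T)
print('second'); go(s,*T[5:],start=T[4])
print('third'); go(s,*T[9:],start=T[8])
E
```

```text
0.02410758623532772 0.0
at [0.5613 0.0203 0.0502] phi -4.86 F [-0.   0.6  0.1]
[-0.011, -0.047, 0.054, 0.014]
[0.023, -0.429, 0.054, 1.014]
[0.123, -0.8, 0.054, 2.014]
[0.286, -1.147, 0.054, 3.014]
[0.507, -1.46, 0.054, 4.014]
[0.779, -1.731, 0.054, 5.014]
[1.093, -1.95, 0.054, 6.014]
[1.441, -2.111, 0.054, 7.014]
[1.812, -2.21, 0.054, 8.014]
[2.194, -2.242, 0.054, 9.014]
[2.309, -2.239, 0.054, 9.314]
second
at [0.5048 0.0455 0.048 ] phi -45.0 F [-0.   0.6  0.1]
[0.033, -0.382, -0.0, 1.0]
[0.133, -0.752, -0.0, 2.0]
[0.295, -1.1, -0.0, 3.0]
[0.515, -1.414, -0.0, 4.0]
[0.786, -1.685, -0.0, 5.0]
[0.876, -1.757, -0.0, 5.3]
third
at [0.4793 0.1    0.048 ] phi -85.0 F [-0.   0.6  0.1]
[0.033, -0.382, -0.0, 1.0]
[0.056, -0.495, -0.0, 1.3]
```

Emit:
play_rows:
  motion:
    - [0.01,-0.23,0.05,0.6,24]
    - [0.05,-0.46,0.05,1.2,24]
    - [0.11,-0.68,0.05,1.8,24]
    - [0.19,-0.9,0.05,2.4,24]
    - [0.3,-1.1,0.05,3.0,24]

```text
clock: 3.02
position: [0.5196, 0.0354, 0.05]
ee_rot: [0.002, 0.887, 0.461, 0.003]
contact_force: [-0.1, -1.3, 0.3]
width: 0.024
gripper_force: 0.4
```

Emit:
play_rows:
  motion:
    - [0.01,-0.23,0,0.6,24]
    - [0.05,-0.46,0,1.2,24]
    - [0.11,-0.68,0,1.8,24]
    - [0.19,-0.9,0,2.4,24]
    - [0.3,-1.1,0,3.0,24]

```text
clock: 3.65
position: [0.4902, 0.0707, 0.0499]
ee_rot: [0.001, 0.976, 0.216, 0.003]
contact_force: [-0.3, -1.6, 0.4]
width: 0.0244
gripper_force: 0.3
```

```bash
python3 - <<'E'
from h import *
s=manip.get_state()
c=(.567,.1077); T=[]
for a in (60,75,88,90,92):
    th=np.radians(-95-a); T.append((c[0]+.088*np.cos(th),c[1]+.088*np.sin(th),.048,-5-a))
go(s,*T); cap('top','t1'); cap('scene','s1')
E
```

```text
at [0.4902 0.0707 0.0499] phi -65.09 F [-0.3 -1.6  0.4]
[-0.07, -0.028, 0.048, -0.009]
[0.004, -0.597, 0.048, 1.491]
[0.186, -1.061, 0.048, 2.791]
[0.223, -1.128, 0.048, 2.991]
[0.263, -1.194, 0.048, 3.191]
```

View pics/s1.png

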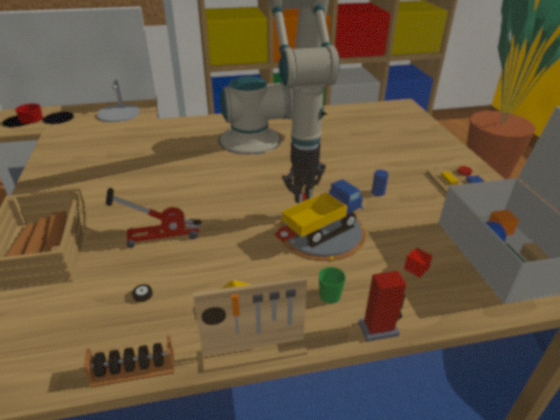

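The scene view shows the table about two thirds turned, with the red pad swinging toward the jack at about (285,235). I'll finish the arc.

Emit:
play_rows:
  motion:
    - [-0.03,-0.25,0.05,0.6,24]
    - [0.0,-0.48,0.05,1.2,24]
    - [0.06,-0.73,0.05,1.9,24]
    - [0.15,-0.98,0.05,2.6,24]
    - [0.23,-1.14,0.05,3.0,24]

```text
clock: 4.38
position: [0.479, 0.1155, 0.0469]
ee_rot: [0.0, 0.999, -0.043, 0.002]
contact_force: [1.1, -6.9, 0.5]
width: 0.0245
gripper_force: 4.0
```

Emit:
play_rows:
  motion:
    - [0,-0.06,0,0,24]
    - [0,-0.06,0,0,24]
    - [0,-0.06,0,0,40]
    - [0,-0.06,0,0,50]
    - [0,-0.06,0,0,50]

```text
clock: 5.0
position: [0.4778, 0.1182, 0.0456]
ee_rot: [-0.0, 0.999, -0.043, 0.0]
contact_force: [-0.1, 0.2, 0.2]
width: 0.0502
gripper_force: 0.0
```

```bash
python3 - <<'E'
from h import *
go(manip.get_state())
d=cap('wrist','w2');t=cap('top','t2')
for n,d in (('w',d),('t',t)):
    i=d['img'].astype(int); m=((i[...,0]>120)&(i[...,1]<70)&(i[...,2]<70)).astype(np.uint8)
    k,l,st,c=cv2.connectedComponentsWithStats(m)
    for j in range(1,k):
        X=pd(d,*c[j])
        if st[j,4]>15 and np.hypot(X[0]-.567,X[1]-.107)<.25: print(n,st[j],X.round(4))
i=t['img'][:,:,::-1]
g=cv2.resize(i[165:275,195:355],None,fx=5,fy=5,interpolation=cv2.INTER_CUBIC)
cv2.imwrite('pics/c4.png',g)
E
```

```text
at [0.4778 0.1182 0.0456] phi -94.89 F [-0.1  0.2  0.2]
w [282 278  35  35 910] [0.4824 0.1111 0.0758]
```

View pics/c4.png

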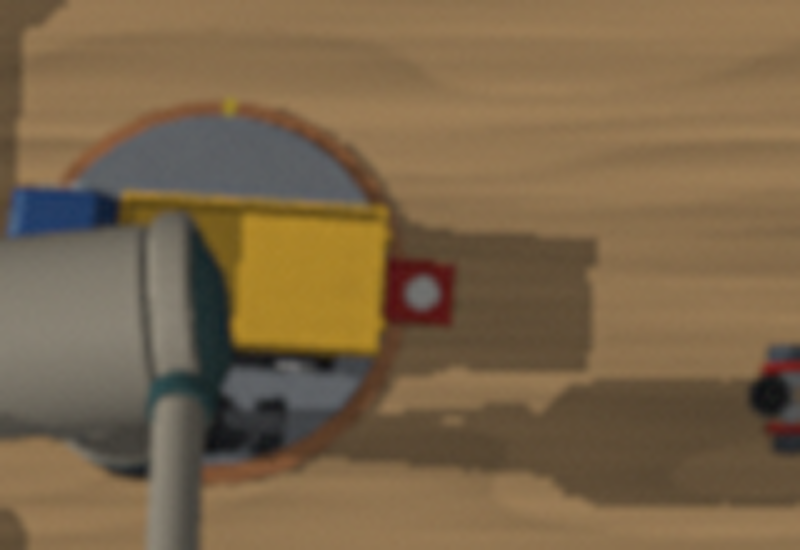

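After the turn the tail with its white spot is at c4 (422,292) and points at the jack. I'll lift off and check the exact stop angle with an unobstructed view.

Emit:
play_rows:
  motion:
    - [0,0,-1.2,0,50]
    - [0,0,-2.6,-1,50]
    - [-0.5,1,-3.2,-2,60]
    - [-1,2,-3.2,-3,70]
    - [-1,3,-3.2,-4,80]

```text
clock: 5.72
position: [0.4256, 0.0014, 0.1737]
ee_rot: [-0.0, 0.952, 0.305, 0.0]
contact_force: [0.9, 0.2, 0.1]
width: 0.0801
gripper_force: 0.0
```

```bash
python3 - <<'E'
from h import *
t0=load('top0');t=cap('top','t3');s=cap('scene','s3')
C4=lambda x,y:(195+(x+.5)/5-.5,165+(y+.5)/5-.5); A=lambda x,y:(190+(x+.5)/5-.5,165+(y+.5)/5-.5)
e0=pz(t0,*A(177,80),.088)-pz(t0,*A(150,342),.088); e1=pz(t,*C4(388,207),.088)-pz(t,*C4(120,193),.088)
print(np.degrees([np.arctan2(e0[1],e0[0]),np.arctan2(e1[1],e1[0])]))
print('pad',pz(t,*C4(422,292),.05))
def sub(d,box):
    i=d['img'].astype(int); m=((i[...,0]>110)&(i[...,1]<80)&(i[...,2]<80)).astype(np.uint8)
    k,l,st,c=cv2.connectedComponentsWithStats(m)
    for j in range(1,k):
        if st[j,4]>8: print(st[j],c[j].round(1),pz(d,*c[j],.074).round(4))
sub(t,0);print('t0');sub(t0,0)
go(manip.get_state(),(.5035,-.2755,.16,1.5))
E
```

```text
[ -3.75010174 -92.8017385 ]
pad [ 0.55709622 -0.01707782  0.05      ]
[ 2 48 12 24 87] [ 5.  56.4] [1.0588 0.8118 0.074 ]
[25 48 29  3 49] [40.2 48.7] [1.0853 0.7092 0.074 ]
[57 48 13  3 24] [63.2 48.5] [1.086  0.6398 0.074 ]
[74 48 19  3 43] [84.  48.9] [1.0851 0.5768 0.074 ]
[95 48  5  3 12] [96.8 48.9] [1.0854 0.538  0.074 ]
[244  49   8   2  13] [247.7  49.4] [1.0864 0.0813 0.074 ]
[339  49  10   3  21] [343.1  49.8] [ 1.0869 -0.2079  0.074 ]
[377  49   9   3  10] [381.4  49.7] [ 1.0877 -0.3241  0.074 ]
[387  49  10   1  10] [391.5  49. ] [ 1.0903 -0.3549  0.074 ]
[403  49  14   3  17] [409.5  49.6] [ 1.0884 -0.4096  0.074 ]
[434  50  18   2  26] [443.   50.4] [ 1.0865 -0.5109  0.074 ]
[459  50   8   2  14] [462.9  50.4] [ 1.0867 -0.5716  0.074 ]
[468  50   9   2  16] [472.1  50.5] [ 1.0866 -0.5995  0.074 ]
[502  50   7   2  10] [504.9  50.5] [ 1.0872 -0.6991  0.074 ]
[510  50   7   3  14] [513.4  50.8] [ 1.0864 -0.7247  0.074 ]
[524  50   8   2  10] [526.9  50.8] [ 1.0866 -0.7659  0.074 ]
[539  50  12   8  27] [545.7  51.5] [ 1.0845 -0.8227  0.074 ]
[553  50   7  47 121] [556.8 
[... 2379 characters left out ...]
74 239  19   7  92] [382.6 241.3] [ 0.503  -0.3023  0.074 ]
[204 240   5   6   9] [205.9 243. ] [0.4964 0.1825 0.074 ]
[362 247  12   2  12] [367.5 247.8] [ 0.4852 -0.2602  0.074 ]
[348 249  10   3  16] [352.  249.8] [ 0.4795 -0.2176  0.074 ]
[398 248   8   2   9] [401.7 248.6] [ 0.4833 -0.3537  0.074 ]
[484 249   2   9   9] [484.2 253. ] [ 0.4721 -0.5788  0.074 ]
[500 256   4  22  34] [502.3 268.1] [ 0.4314 -0.6242  0.074 ]
[491 260   2  18  29] [491.6 268.3] [ 0.4307 -0.5949  0.074 ]
[479 262   4  15  30] [480.7 269.6] [ 0.4271 -0.5652  0.074 ]
[ 40 279  15  16 184] [ 47.  286.4] [0.3776 0.6029 0.074 ]
at [ 0.4268 -0.0008  0.1736] phi -55.01 F [ 0.3  1.1 -0.3]
[-2.369, 6.726, 0.34, -5.651]
```

The edges show a turn of about 89°, so the table is in its stop. The pad is now at (0.557,-0.017). Next is the jack.

Emit:
play_rows:
  motion:
    - [-0.5,1.3,0,-1,80]
    - [-1,2.7,0,-2,80]
    - [-1.5,4,0,-3,80]
    - [-2,5.4,0,-4,80]
    - [-2.37,6.6,0.1,-5,80]

```text
clock: 6.45
position: [0.5027, -0.2705, 0.1692]
ee_rot: [0.0, 0.736, 0.677, 0.0]
contact_force: [1.0, -0.3, 0.5]
width: 0.0799
gripper_force: 0.0
```

Emit:
play_rows:
  motion:
    - [0,0,0,-0.65,80]
    - [0,0,0,-0.65,80]

```text
clock: 6.7
position: [0.5017, -0.2683, 0.1685]
ee_rot: [-0.001, 0.698, 0.716, 0.0]
contact_force: [-0.8, -0.2, 0.1]
width: 0.0801
gripper_force: 0.0
```

```bash
python3 - <<'E'
from h import *
go(manip.get_state(),(.5035,-.2755,.16,1.5),(.5035,-.2755,.038,1.5))
d=cap('wrist','w3')
J=np.array([.5035,-.2755,0]);h=np.radians(91.5);ex=np.array([np.cos(h),np.sin(h),0]);ey=np.array([-ex[1],ex[0],0])
g=d['img'][:,:,::-1].copy()
for x,y,z in ((0,20,77),(0,-20,77),(60.5,0,33),(-134,34,142),(-134,-34,142),(46,31,12),(46,-31,12),(-110,31,12),(-110,-31,12)):
    q=d['R']@(J+ex*x/1e3+ey*y/1e3+np.array([0,0,z/1e3]))+d['t']; u=(q[:2]/q[2]*[d['fx'],d['fy']]+[d['cx'],d['cy']]); print(u.round(1)); cv2.drawMarker(g,(int(u[0]),int(u[1])),(0,255,0),0,12,1)
cv2.imwrite('pics/w3m.png',g)
E
```

```text
at [ 0.5017 -0.2683  0.1685] phi 1.42 F [-0.8 -0.2  0.1]
[-0.18, 0.04, 0.213, -0.008]
[-0.18, 0.04, 3.263, -0.008]
[259.9 222.6]
[310.6 222.5]
[285.  139.5]
[238.4 428.7]
[333.  428.6]
[252.  153.4]
[317.9 153.3]
[256.5 298. ]
[313.5 298. ]
```

View pics/w3m.png

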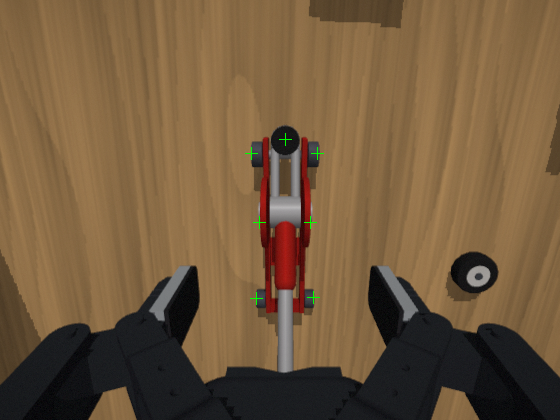

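The wrist view shows the predicted marks on the jack's saddle (285,139), cheeks (285,222) and wheels, so the jack pose is confirmed. I'll descend and grip.

Emit:
play_rows:
  motion:
    - [-0.18,0.04,0.8,0,70]
    - [-0.18,0.04,1.8,0,64]
    - [-0.18,0.04,2.7,0,62]
    - [-0.18,0.04,3.22,0,62]
    - [-0.18,0.04,3.22,0,62]
  newtons: 40

```text
clock: 7.38
position: [0.5022, -0.2738, 0.0391]
ee_rot: [-0.002, 0.697, 0.717, -0.0]
contact_force: [0.2, -0.3, -0.4]
width: 0.0617
gripper_force: 0.0
```

Emit:
play_rows:
  motion:
    - [0,0,0,0,30]
    - [0,0,0,0,30]
    - [0,0,0,0,30]
    - [0,0,0,0,30]
  newtons: 40

```text
clock: 7.88
position: [0.5036, -0.2758, 0.0419]
ee_rot: [0.001, 0.697, 0.717, 0.0]
contact_force: [-1.6, 1.2, 6.0]
width: 0.0396
gripper_force: 42.2
```

```bash
python3 - <<'E'
from h import *
go(manip.get_state()); 
E
```

```text
at [ 0.5036 -0.2758  0.0419] phi 1.59 F [-1.6  1.2  6. ]
```

Emit:
play_rows:
  motion:
    - [0,0,0,0,30]
    - [0,0,-0.06,0,30]
    - [0,0,-0.12,0,30]
    - [0,0,-0.12,0,30]
  newtons: 80

```text
clock: 8.38
position: [0.5027, -0.2755, 0.0446]
ee_rot: [-0.001, 0.697, 0.717, -0.0]
contact_force: [-0.6, -0.4, -8.9]
width: 0.0388
gripper_force: 81.1
```

```bash
python3 - <<'E'
from h import *
s=manip.get_state();z=s['position'][2];go(s,(.5538,-.0777,z,-3)); print(s['moment'],s['gripper_force'],s['width'])
d=cap('wrist','w4')
for p in ((285,139),(256,298),(313,298),(252,153),(318,153)):
    print(pd(d,*p).round(4))
E
```

```text
at [ 0.5027 -0.2755  0.0446] phi 1.56 F [-0.6 -0.4 -8.9]
[4.907, 1.41, -0.0, 0.456]
[ 0.22251557 -0.0633396   0.06240187] 81.09668970108032 0.03883850339851406
[ 0.502  -0.2114  0.0368]
[ 0.4906 -0.2807  0.0624]
[ 0.5181 -0.2878  0.0502]
[ 0.4859 -0.2192  0.0303]
[ 0.5186 -0.2184  0.0294]
```

Emit:
play_rows:
  motion:
    - [0.5,0.3,-0.02,0.1,30]
    - [1.2,0.6,-0.02,0.2,30]
    - [1.9,0.9,-0.02,0.3,30]
    - [2.6,1.2,-0.02,0.46,30]
    - [3.3,1.41,-0.02,0.46,30]

```text
clock: 9.05
position: [0.5564, -0.1414, 0.0456]
ee_rot: [-0.0, 0.726, 0.688, 0.0]
contact_force: [0.4, -0.1, -7.2]
width: 0.0389
gripper_force: 81.6
```

Emit:
play_rows:
  motion:
    - [0.1,0.0,0,0,30]
    - [0.1,0.0,0,0,30]

```text
clock: 9.3
position: [0.5559, -0.1382, 0.0457]
ee_rot: [-0.0, 0.725, 0.689, -0.0]
contact_force: [0.2, -0.5, -7.9]
width: 0.0389
gripper_force: 81.7
```

```bash
python3 - <<'E'
from h import *
s=manip.get_state();z=s['position'][2];go(s,(.5538,-.0777,z,-3)); print(s['gripper_force'],s['width'])
d=cap('wrist','w5'); cap('top','t5');print(pd(d,285,139))
E
```

```text
at [ 0.5559 -0.1382  0.0457] phi -2.97 F [ 0.2 -0.5 -7.9]
[1.508, -0.132, -0.0, 0.003]
81.68270230293274 0.03885723643851176
[ 0.56023157 -0.074365    0.03721186]
```

View pics/w5.png

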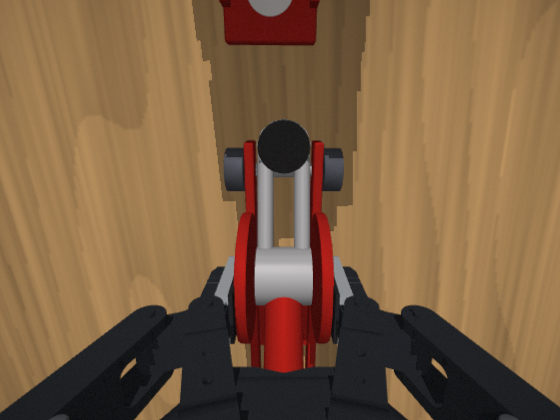

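The wrist view shows the saddle at (284,147) and the plate's free end from (224,44) to (316,44), with the spot centred near (270,0). Both lie in one image, so I can take a relative measurement.

```bash
python3 - <<'E'
from h import *
d=load('w5'); S=pz(d,284,147,.037); E=[pz(d,u,40,.050) for u in (225,315)]; W=pz(d,270,-3,.05)
m=sum(E)/2; print('saddle',S,'plate end',m,np.linalg.norm(E[0]-E[1]),'spot',W, 'rng',pd(d,270,30),pd(d,284,147),pd(d,270,3))
t=load('t5'); i=t['img'].astype(int)[200:240,260:300]; w=(i.min(2)>130); v,u=np.nonzero(w); print(len(u),u.mean()+260,v.mean()+200, pz(t,u.mean()+260,v.mean()+200,.05))
E
```

```text
saddle [ 0.55956932 -0.0780696   0.037     ] plate end [ 0.55625176 -0.0348068   0.05      ] 0.03553573382312933 spot [ 0.55720518 -0.02015843  0.05      ] rng [ 0.55647295 -0.03123812  0.04969216] [ 0.55957698 -0.07788578  0.03872819] [ 0.55712737 -0.02277776  0.05223967]
0 nan nan [nan nan nan]<stdin>:4: RuntimeWarning: Mean of empty slice.
  ret = ret.dtype.type(ret / rcount)
```

Emit:
play_rows:
  motion:
    - [0.4,-0.05,0,0,30]
    - [0.8,-0.1,0,0,30]
    - [1.2,-0.14,0,0,30]
    - [1.51,-0.14,0,0,30]
    - [1.51,-0.14,0,0,30]

```text
clock: 10.02
position: [0.5538, -0.0764, 0.0462]
ee_rot: [0.0, 0.725, 0.689, 0.0]
contact_force: [-0.2, 0.0, -7.9]
width: 0.0392
gripper_force: 81.7
```

Emit:
play_rows:
  motion:
    - [0.01,0,0.03,0,30]
    - [0.01,0,0.07,0,30]
    - [0.01,0,0.1,0,30]
    - [0.01,0,0.12,0,30]

```text
clock: 10.52
position: [0.5539, -0.0776, 0.0421]
ee_rot: [0.0, 0.726, 0.688, 0.0]
contact_force: [-2.2, 0.8, 3.8]
width: 0.0385
gripper_force: 83.1
```

```bash
python3 - <<'E'
from h import *
s=manip.get_state();go(s,(.5536,-.0770,.041,-3)); print(s['gripper_force'],s['width'])
E
```

```text
at [ 0.5539 -0.0776  0.0421] phi -3.04 F [-2.2  0.8  3.8]
[0.015, -0.009, 0.027, -0.004]
83.11657905578613 0.03852900134147445
```

Emit:
play_rows:
  motion:
    - [0,0,0,0,44]
    - [0,0,0,0,52]
    - [0,0,0,0,60]
    - [0,0,-0.6,0,62]
    - [0,0,-1.5,0,62]
  newtons: 30

```text
clock: 11.15
position: [0.553, -0.0771, 0.101]
ee_rot: [-0.001, 0.725, 0.688, -0.001]
contact_force: [0.7, -1.1, 0.3]
width: 0.0619
gripper_force: 0.0
```

Emit:
play_rows:
  motion:
    - [-0.3,0,-1.2,0,60]
    - [-1.5,0,-2,0,50]
    - [-2.2,0,-2,0,30]
    - [-2.2,0,-2,0,10]
    - [-2.2,0,-2,0,0]

```text
clock: 11.78
position: [0.5488, -0.1645, 0.1808]
ee_rot: [-0.001, 0.726, 0.688, 0.0]
contact_force: [0.6, -0.3, -1.0]
width: 0.0001
gripper_force: 0.0
```

```bash
python3 - <<'E'
from h import *
go(manip.get_state())
d=cap('wrist','w6');t=cap('top','t6'); s=cap('scene','s6')
i=t['img'][:,:,::-1]
a=cv2.resize(i[190:250,270:370],(560,336),interpolation=cv2.INTER_CUBIC)
cv2.imwrite('pics/c6.png',np.hstack([cv2.resize(d['img'][:,:,::-1],(448,336)),a[:,:350]]))
E
```

```text
at [ 0.5488 -0.1645  0.1808] phi -3.04 F [ 0.6 -0.3 -1. ]
```

View pics/c6.png

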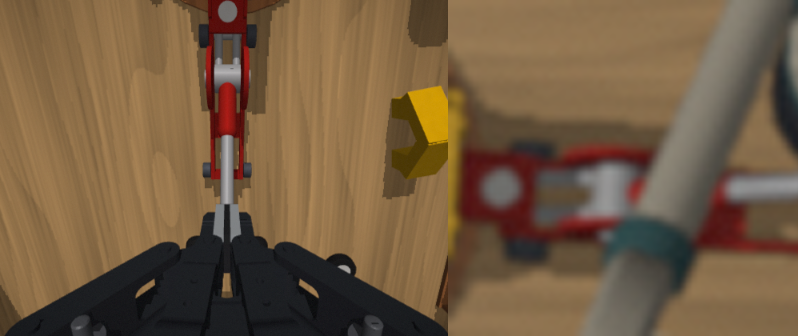

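The left half shows the jack under the plate, with the spot at full-image (284,15), front wheels at (255,45) and (314,45), and rear wheels at (259,212) and (309,212). I'll compute the fit and the cross bar target.

```bash
python3 - <<'E'
from h import *
d=load('w6')
f=(pz(d,255,45,.012)+pz(d,314,45,.012))/2; r=(pz(d,259,212.5,.012)+pz(d,309,212.5,.012))/2
h=(f-r)/np.linalg.norm(f-r); o=(f*110+r*46)/156
print('len',np.linalg.norm(f-r),'head',np.degrees(np.arctan2(h[1],h[0])),'origin',o,'saddle',f+h*.0145,'pad',pz(d,284.5,15,.05))
h=np.array([np.cos(np.radians(87)),np.sin(np.radians(87)),0]); o=np.array([.557,-.0175,0])-.0605*h
T=[]
for a in (0,.15,.3,.45,.62,.66):
    e=.62-a; b=o-h*.165*np.cos(e); T.append((b[0],b[1],.046+.165*np.sin(e)+.008,-3))
for t in T: print(np.round(t,4))
go(manip.get_state(),(T[0][0],T[0][1],.18,-3),*T)
E
```

```text
len 0.15633270926428644 head 86.81724396845316 origin [ 0.55432516 -0.07791132  0.012     ] saddle [ 0.55768963 -0.01740668  0.012     ] pad [ 0.55751206 -0.01819922  0.05      ]
[ 0.5468 -0.212   0.1499 -3.    ]
[ 0.5461 -0.2248  0.1287 -3.    ]
[ 0.5456 -0.2343  0.1059 -3.    ]
[ 0.5453 -0.2403  0.0819 -3.    ]
[ 0.5452 -0.2427  0.054  -3.    ]
[ 0.5452 -0.2426  0.0474 -3.    ]
at [ 0.549  -0.164   0.1808] phi -2.95 F [-0.9 -0.   0.3]
[-1.201, 0.008, 0.02, 0.005]
[-1.201, 0.008, 0.773, 0.005]
[-1.522, 0.008, 1.302, 0.005]
[-1.759, 0.008, 1.872, 0.005]
[-1.909, 0.007, 2.472, 0.005]
[-1.969, 0.007, 3.17, 0.005]
[-1.966, 0.007, 3.335, 0.005]
```

The saddle is within about 1 mm of the pad. I'll go over the cross bar and pump along its arc.

Emit:
play_rows:
  motion:
    - [-0.7,0.01,0,0,0]
    - [-1.22,0.01,0,0,0]
    - [-1.22,0.01,0.3,0,0]
    - [-1.25,0.01,0.7,0,0]
    - [-1.25,0.01,0.75,0,0]
  newtons: 30

```text
clock: 12.55
position: [0.5457, -0.2139, 0.1492]
ee_rot: [-0.002, 0.725, 0.688, -0.0]
contact_force: [-0.3, 0.5, 0.7]
width: -0.0001
gripper_force: 0.2
```

Emit:
play_rows:
  motion:
    - [-0.08,0,0.12,0,0]
    - [-0.16,0,0.25,0,0]
    - [-0.24,0,0.38,0,0]
    - [-0.31,0,0.52,0,0]
    - [-0.37,0,0.66,0,0]

```text
clock: 13.18
position: [0.5463, -0.2308, 0.1248]
ee_rot: [0.001, 0.726, 0.688, -0.0]
contact_force: [-0.6, -1.8, 2.0]
width: -0.0001
gripper_force: 1.0
```

```bash
python3 - <<'E'
from h import *
go(manip.get_state(),(.5456,-.2353,.1059,-3),(.5453,-.2413,.0819,-3),(.5452,-.2435,.054,-3),(.5452,-.2435,.050,-3))
cap('scene','s7')
E
```

```text
at [ 0.5463 -0.2308  0.1248] phi -3.02 F [-0.6 -1.8  2. ]
[-0.114, -0.012, 0.472, -0.002]
[-0.264, -0.011, 1.072, -0.002]
[-0.319, -0.011, 1.77, -0.002]
[-0.319, -0.011, 1.87, -0.002]
```

Emit:
play_rows:
  motion:
    - [-0.04,0,0.16,0,0]
    - [-0.08,0,0.32,0,0]
    - [-0.12,0,0.48,0,0]
    - [-0.17,0,0.64,0,0]
    - [-0.21,0,0.8,0,0]

```text
clock: 13.85
position: [0.5458, -0.2384, 0.0924]
ee_rot: [-0.0, 0.726, 0.688, 0.0]
contact_force: [-0.1, -1.2, 1.9]
width: 0.0002
gripper_force: 1.0
```

Emit:
play_rows:
  motion:
    - [-0.02,0,0.16,0,0]
    - [-0.04,0,0.32,0,0]
    - [-0.05,0,0.48,0,0]
    - [-0.05,0,0.64,0,0]
    - [-0.05,0,0.8,0,0]

```text
clock: 14.48
position: [0.5455, -0.2402, 0.0604]
ee_rot: [-0.0, 0.725, 0.688, 0.0]
contact_force: [-0.6, -1.4, 2.1]
width: 0.0
gripper_force: 0.9
```

```bash
python3 - <<'E'
from h import *
go(manip.get_state(),(.5452,-.2435,.054,-3),(.5452,-.2435,.050,-3))
s=cap('scene','s8'); cv2.imwrite('pics/c8.png',cv2.resize(s['img'][120:280,120:400,::-1],(784,448),interpolation=cv2.INTER_CUBIC))
E
```

```text
at [ 0.5455 -0.2402  0.0604] phi -3.02 F [-0.6 -1.4  2.1]
[-0.083, -0.003, 0.16, -0.002]
[-0.083, -0.003, 0.26, -0.002]
```

View pics/c8.png

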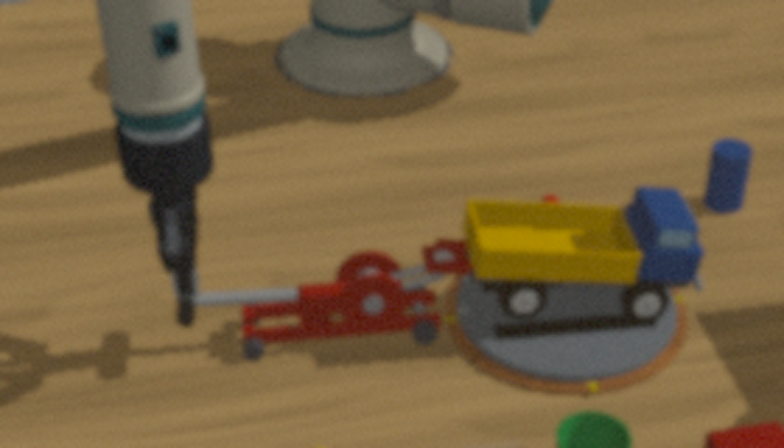

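The scene shows the truck's tail lifted by the jack and the handle nearly level. I'll go to the stop and hold.

Emit:
play_rows:
  motion:
    - [-0.02,0,0.08,0,0]
    - [-0.03,0,0.14,0,0]
    - [-0.03,0,0.18,0,0]
    - [-0.03,0,0.21,0,0]
    - [-0.03,0,0.21,0,0]

```text
clock: 15.15
position: [0.5453, -0.2412, 0.0529]
ee_rot: [-0.0, 0.726, 0.688, 0.0]
contact_force: [-0.6, 2.2, 5.2]
width: -0.0
gripper_force: 2.5
```

Emit:
play_rows:
  motion:
    - [0,0,0,0,0]
    - [0,0,0,0,0]
    - [0,0,0,0,0]
    - [0,0,0,0,0]

```text
clock: 15.65
position: [0.5454, -0.2412, 0.0529]
ee_rot: [-0.0, 0.726, 0.688, 0.0]
contact_force: [-1.4, 1.9, 5.4]
width: -0.0001
gripper_force: 2.7
```

```bash
python3 - <<'E'
from h import *
for k in range(3):
    s=cap('scene','s9'); go(manip.get_state())
cv2.imwrite('pics/c9.png',cv2.resize(s['img'][180:260,180:380,::-1],(800,320),interpolation=cv2.INTER_CUBIC))
E
```

```text
at [ 0.5454 -0.2411  0.0529] phi -3.02 F [-2.3  3.2  5. ]
at [ 0.5454 -0.2412  0.0529] phi -3.02 F [-1.3  2.6  5.8]
at [ 0.5454 -0.2411  0.0529] phi -3.03 F [-1.6  2.   5.5]
```

View pics/c9.png

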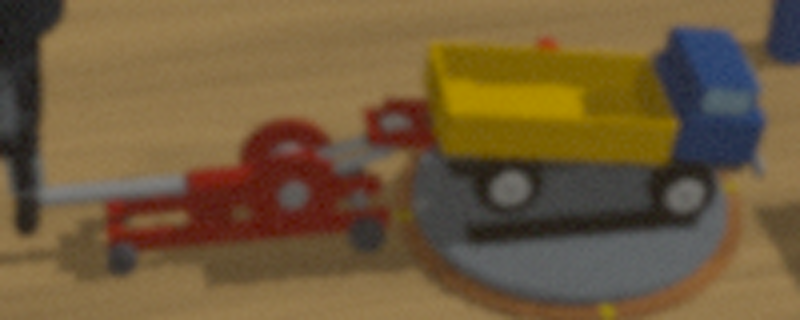

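The handle is level at its stop with a steady push of about 5.5 N. The rear wheel (515,185) hangs clear, the front wheel stands on the disc and the jack is flat.

```bash
python3 -c "
from rig import manip
print(manip.sign_off())"
```

```text
the job is handed in; nothing more can be done
None
```

The job is handed in with the turntable at its second stop, the jack under the plate and its handle held fully down, the rear wheels clear of the disc and the front wheels on it; the sign-off gave no verdict.

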